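Pack wedge-shaped spice jars head to tail in a drawer insert

TASK

Pack the three loose wedge-shaped spice jars into the two-bay wooden drawer insert, sorted by lid colour: the red-lidded one into the left bay with the red-lidded jar already there, both green-lidded ones into the right bay. In each bay the two jars must stand head to tail, one's wide end beside the other's narrow end, upright and flat on the bay's floor between the walls. They are glass: set them down gently rather than dropping them, keep them upright, and leave the other things on the table where they are.

Things in the scene. Friction and masses are not known exactly. Their poses are not given: they have to be found in the camera images.
- tray: brown wooden drawer insert, fixed, 84 (x) x 185 (y) x 45 mm high; two bays side by side along y, each 74 (x) x 85 mm (y) inside, floor 6 mm, walls 5 mm. Two jars fit a bay only lengthways (along x) and head to tail: 70 x 79 mm, lids about 17 mm either side of its middle. No finger fits between two lids; past their ends (x) there is room. Origin: centre of underside; x away from the robot, y left
- pine_block: thick pine board standing on edge, fixed, 140 x 26 mm and 185 mm high: the tallest thing between the loose jars and the tray; carry the jars over it or round it. Origin: middle of its underside
- clear_crate: clear open plastic crate with a white rim, fixed, about 220 (x) x 350 mm (y) and 170 mm high, behind the work, with bottles up to 245 mm high standing in its rear half; nothing to do with it. Origin: middle of its underside
- bay_left (a point): middle of the inner floor of the left bay (6 mm above the table), where one red-lidded jar already stands; axes as the tray's
- bay_right (a point): middle of the inner floor of the right bay (6 mm above the table), empty at the start; axes as the tray's
- red_packed: wedge-shaped glass spice jar, red flip lid, already in the left bay, by the outer wall. From above a symmetric wedge 70 mm long, 46 mm wide at one end, 20 mm at the other, glass 112 mm high. Lid, to lift it by: a block 34 mm (along the jar) x 26 mm over its middle, 116 to 150 mm up. 0.22 kg. Origin: underside, mid-length, under the lid; x along the jar to the narrow end, z up
- red_loose: wedge-shaped glass spice jar, red flip lid, loose on the table to the right of the tray. From above a symmetric wedge 70 mm long, 46 mm wide at one end, 20 mm at the other, glass 112 mm high. Lid, to lift it by: a block 34 mm (along the jar) x 26 mm over its middle, 116 to 150 mm up. 0.22 kg. Origin: underside, mid-length, under the lid; x along the jar to the narrow end, z up
- green_a: wedge-shaped glass spice jar, green flip lid, loose on the table to the right of the tray. From above a symmetric wedge 70 mm long, 46 mm wide at one end, 20 mm at the other, glass 112 mm high. Lid, to lift it by: a block 34 mm (along the jar) x 26 mm over its middle, 116 to 150 mm up. 0.22 kg. Origin: underside, mid-length, under the lid; x along the jar to the narrow end, z up
- green_b: wedge-shaped glass spice jar, green flip lid, loose on the table to the right of the tray. From above a symmetric wedge 70 mm long, 46 mm wide at one end, 20 mm at the other, glass 112 mm high. Lid, to lift it by: a block 34 mm (along the jar) x 26 mm over its middle, 116 to 150 mm up. 0.22 kg. Origin: underside, mid-length, under the lid; x along the jar to the narrow end, z up
- red_packed_point (a point): middle of the foot of the narrow end of red_packed, 35 mm along the jar's x from its origin
- red_loose_point (a point): middle of the foot of the narrow end of red_loose, 35 mm along the jar's x from its origin
- green_a_point (a point): middle of the foot of the narrow end of green_a, 35 mm along the jar's x from its origin
- green_b_point (a point): middle of the foot of the narrow end of green_b, 35 mm along the jar's x from its origin
- the_spice_mid_a: round spice jar with a mustard-yellow lid, 45 mm across, 107 mm high; a bystander, to be left where it stands. Origin: underside
- the_spice_shaker: round spice shaker with a white flip cap, 57 mm across, 103 mm high; a bystander, to be left where it stands. Origin: underside
- the_pill_jar: round jar of coloured sweets with a black lid, 71 mm across, 100 mm high; a bystander, to be left where it stands. Origin: underside

How it is judged (in metres and radians):
At the end, for the whole second after the job is handed in: At rest: red-lidded jars in the left bay, green in the right, each flat on its floor (4 mm), upright (0.06 rad), lengthways (0.15 rad), within 10 mm (x) and 28 mm (y) of the bay's middle; in each bay one narrow end points to tray +x, the other to -x (x of red_packed in the frame of bay_left between -0.01 and 0.01 m and y of red_packed in the frame of bay_left between -0.028 and 0.028 m and z of red_packed in the frame of bay_left between -0.004 and 0.004 m and angle between each of red_packed, red_loose, green_a, green_b's own z axis and vertical below 0.06 rad and angle between the x axis of each of red_packed, red_loose, green_a, green_b and the x axis of tray, either way round below 0.15 rad and linear speed of each of red_packed, red_loose, green_a, green_b below 0.02 m/s and x of red_loose in the frame of bay_left between -0.01 and 0.01 m and y of red_loose in the frame of bay_left between -0.028 and 0.028 m and z of red_loose in the frame of bay_left between -0.004 and 0.004 m and x of green_a in the frame of bay_right between -0.01 and 0.01 m and y of green_a in the frame of bay_right between -0.028 and 0.028 m and z of green_a in the frame of bay_right between -0.004 and 0.004 m and x of green_b in the frame of bay_right between -0.01 and 0.01 m and y of green_b in the frame of bay_right between -0.028 and 0.028 m and z of green_b in the frame of bay_right between -0.004 and 0.004 m and ((x of red_packed_point in the frame of bay_left above 0.02 m and x of red_loose_point in the frame of bay_left below -0.02 m) or (x of red_packed_point in the frame of bay_left below -0.02 m and x of red_loose_point in the frame of bay_left above 0.02 m)) and ((x of green_a_point in the frame of bay_right above 0.02 m and x of green_b_point in the frame of bay_right below -0.02 m) or (x of green_a_point in the frame of bay_right below -0.02 m and x of green_b_point in the frame of bay_right above 0.02 m))); the robot touches nothing.
It fails at once if a wedge jar is tipped over (more than 0.6 rad) (angle between any of red_packed, red_loose, green_a, green_b's own z axis and vertical above 0.6 rad).
It fails at once if a wedge jar is slammed into or jammed in the tray (over 70 N between them) (contact force between any of red_packed, red_loose, green_a, green_b and tray above 70 N).
It fails at once if a wedge jar is let fall into its bay (moving faster than 0.4 m/s within 25 mm of the floor) ((horizontal distance between red_packed and bay_left below 0.05 m and z of red_packed in the frame of bay_left below 0.025 m and linear speed of red_packed above 0.4 m/s) or (horizontal distance between red_packed and bay_right below 0.05 m and z of red_packed in the frame of bay_right below 0.025 m and linear speed of red_packed above 0.4 m/s) or (horizontal distance between red_loose and bay_left below 0.05 m and z of red_loose in the frame of bay_left below 0.025 m and linear speed of red_loose above 0.4 m/s) or (horizontal distance between red_loose and bay_right below 0.05 m and z of red_loose in the frame of bay_right below 0.025 m and linear speed of red_loose above 0.4 m/s) or (horizontal distance between green_a and bay_left below 0.05 m and z of green_a in the frame of bay_left below 0.025 m and linear speed of green_a above 0.4 m/s) or (horizontal distance between green_a and bay_right below 0.05 m and z of green_a in the frame of bay_right below 0.025 m and linear speed of green_a above 0.4 m/s) or (horizontal distance between green_b and bay_left below 0.05 m and z of green_b in the frame of bay_left below 0.025 m and linear speed of green_b above 0.4 m/s) or (horizontal distance between green_b and bay_right below 0.05 m and z of green_b in the frame of bay_right below 0.025 m and linear speed of green_b above 0.4 m/s)).
It fails at once if one of the other things is pushed aside (more than 30 mm) (distance of any of the_spice_mid_a, the_spice_shaker, the_pill_jar from where it was at the start of the episode above 0.03 m).
It also fails if it takes over 72 s, if anything falls off the work surface, if the arm or the gripper's body presses on something with over 40 N, if the wrist force passes 120 N, or if a joint passes its speed limit or range.

ROBOT

A 7-joint arm with a two-finger parallel gripper is mounted at the origin on the work surface; the furniture and walls round the work are solid. World frame = base frame: x ahead of the robot, y to its left, z up, the work surface at z = 0. Lengths are in mm, angles in rad, forces in N, time in s.
With the tool pointing down it reaches from about 425 to 1025 mm from the base axis. Payload 3.6 kg.
Tool frame: the origin (TCP) lies at the very end of the fingers, on their centre line; the grasp point (between the pads) lies 19 mm behind it; z points along the fingers, y is the line along which they close (so a half turn about z gives the same grasp; the last joint's range is limited). The gripper opens to 85 mm and grips with 20 to 120 N. Pads are 22 mm wide; open, the fingers measure 114 mm over their backs; the gripper's body (76 mm by 85 mm) begins 54 mm behind the grasp point. The pads swing forward as they close: fully open they stand 13 mm farther back than shut.
Start: joints at [1.248, 0.591, 0.048, 1.609, -0.033, 0.943, -0.034], TCP at [164.438, -706.109, 231.302] pointing down, gripper open.
Joint ranges: [-2.69, 2.69], [-0.47, 2.24], [-1.27, 1.36], [0.19, 2.51], [-1.53, 4.68], [0.08, 2.07], [-3.09, 3.09]. Speed limits (rad/s): [2.57, 2.57, 3.14, 3.14, 3.14, 3.14, 3.14].

INTERFACE

Orientations are given as [roll, pitch, yaw] about the fixed x, y, z axes, in that order (R = Rz(yaw) Ry(pitch) Rx(roll)).
In Python, from workcell import robot gives the robot as it stands. Calls block until the motion is done:
- robot.move_to(position, orientation): joint-space move of the TCP to a pose.
- robot.line_to(position, ori=None, v=150, contact_N=None): straight line of the TCP; ori=None keeps the orientation; v is the mean speed in mm/s. With contact_N (N) it stops when the force on the tool has changed by that much, and returns True; else False.
- robot.movej(angles): joint-space move.
- robot.gripper_to(opening): finger opening in mm; the grip force is fixed at half the most; returns when the fingers have stopped.
- robot.sleep(seconds).
- robot.solve_ik(position, orientation): joint angles nearest the present ones, or None.
- robot.get_image(name): name is "scene" or "top" or "wrist"; returns a dict with "pixels" (420x560x3 uint8, red, green, blue), "range_z" (420x560 float32, mm along the optical axis (not along the pixel's ray), 0 where there is no reading), "fx", "fy", "cx", "cy" (pixels), "T" (4x4, takes a point from camera to world coordinates). Camera axes: x right, y down, z forward; pixel columns grow to the right and rows downward; lengths in mm; the calibration is good to about 2 mm. A picture is of the moment at which its call begins.
A pose or a line that the arm cannot do raises robot.IKError and nothing moves.
- robot.job_done(): hands the job in; it is judged then, once.
Trained networks look in a picture, given as the dict that the camera call returned (one of the last four; its "shot" number tells which), for a name from the list of things; names that differ only in an ending like _2 or _b are one class to them, and where a whole thing is asked for, a point or a joint stands for the part that bears it (a point fixed in the world has none). Each returns a list of dicts, best first, with "conf" (0 to 1); they miss things now and then, are a little off and sometimes report something else, mostly with a low value. They report only what shows in the picture. A call takes as long as a camera call.
- robot.look_for(picture, query): "at" ([column, row] in pixels, amid what is visible of it).
- robot.cut_out(picture, query): "pixels" (420x560 bool, what is visible of it) and "at" ([column, row] in pixels, amid what is visible of it).
- robot.tip_of(picture, query): "at" ([column, row] in pixels: a listed point, or the origin of a listed thing).
Readings, each from a call of its own:
- robot.current_clock(): time.
- robot.current_q(): joint angles.
- robot.current_qd(): joint speeds.
- robot.current_effort(): joint torques, N m.
- robot.current_tcp_pos(): TCP position.
- robot.current_orientation(): TCP orientation.
- robot.current_force(): force on the tool from outside, world axes, zero at the start.
- robot.current_torque(): the same for the moment, N m.
- robot.current_finger_gap(): finger opening in mm.
- robot.current_grasp_force(): force on a finger pad.
Only numpy, scipy, OpenCV 4.12 (cv2) and the standard library are available. Lean on these libraries where they do the work, as an engineer would, in place of code of your own. Each camera call takes 0.05 s, during which the arm holds its last target. There are 200 camera calls.

## Working session

There is one attempt and no reset: what is moved stays moved. The work goes in short steps, each a Python script; the robot and the scene stay as the last script left them, time stands still between calls to the robot, and variables do not carry over. Pictures are saved under pics/ and viewed, at most 10 in all, crops included, and the job is handed in when it is done.

```bash
mkdir -p pics; ls; cat > h.py <<'E'
import numpy as np, cv2
from workcell import robot
def save(im,name): cv2.imwrite('pics/'+name,cv2.cvtColor(im['pixels'],cv2.COLOR_RGB2BGR))
def cloud(im):
    z=im['range_z'];v,u=np.mgrid[:420,:560]
    P=np.stack([(u-im['cx'])/im['fx']*z,(v-im['cy'])/im['fy']*z,z,np.ones_like(z)],-1)
    W=(P@np.array(im['T']).T)[...,:3]; W[z<=0]=np.nan
    return W
E
python3 - <<'E'
from h import *
a=robot.get_image('top');b=robot.get_image('scene')
save(a,'top.png');save(b,'scene.png')
c=np.hstack([a['pixels'],b['pixels']]);
for n,im in(('top',a),('scene',b)):
    print(n,np.round(np.array(im['T']),2).tolist(),im['fx'])
    W=cloud(im)
    for q in['tray','pine_block','red_packed','red_loose','green_a','the_spice_mid_a','the_spice_shaker','the_pill_jar','clear_crate']:
        for d in robot.cut_out(im,q)[:4]:
            m=d['pixels'];p=W[m];p=p[~np.isnan(p[:,0])]
            if len(p)==0: print(q,d['at'],'nodepth');continue
            top=p[p[:,2]>np.percentile(p[:,2],97)-6]
            print(q,round(d['conf'],2),np.round(d['at']),m.sum(),'topmean',np.round(top.mean(0)),'min',np.round(np.percentile(p,2,0)),'max',np.round(np.percentile(p,98,0)))
print(robot.current_clock())
E
```

```text
pics
top [[0.01, -0.99, 0.17, 289.48], [-1.0, -0.0, 0.03, -21.44], [-0.03, -0.17, -0.98, 1005.42], [0.0, 0.0, 0.0, 1.0]] 382.75947593055713
tray 0.82 [187. 245.] 1953 topmean [371. 255.  45.] min [319. 181.   3.] max [421. 336.  47.]
tray 0.2 [422. 174.] 812 topmean [ 543. -333.  150.] min [ 522. -364.   13.] max [ 555. -300.  152.]
red_packed 0.75 [146. 247.] 894 topmean [359. 335. 155.] min [324. 310.  15.] max [392. 347. 157.]
red_packed 0.49 [418. 213.] 465 topmean [ 447. -313.  108.] min [ 426. -332.   20.] max [ 465. -292.  110.]
red_loose 0.83 [421. 175.] 880 topmean [ 545. -333.  150.] min [ 522. -366.    1.] max [ 560. -300.  152.]
green_a 0.79 [293. 220.] 539 topmean [432. -21. 149.] min [407. -55.  12.] max [460.   8. 152.]
green_a 0.74 [425. 175.] 852 topmean [ 545. -333.  150.] min [ 522. -364.    8.] max [ 557. -300.  152.]
green_a 0.72 [428. 242.] 917 topmean [ 363. -355.  150.] min [ 339. -397.    1.] max [ 398. -318.  151.]
the_spice_mid_a 0.97 [415. 214.] 496 topmean [ 447. -314.  108.] min [ 426. -332.   15.] max [ 466. -292.  110.]
the_spice_shaker 0.79 [247. 229.
[... 428 characters left out ...]
 265.] 1406 topmean [353. 291.  43.] min [313. 188.   1.] max [419. 375.  44.]
red_packed 0.61 [226. 257.] 1137 topmean [353. 342. 153.] min [321. 319.  40.] max [385. 357. 154.]
red_loose 0.69 [306. 152.] 249 topmean [ 541. -320.  148.] min [ 529. -418.   -3.] max [ 633. -290.  149.]
green_a 0.68 [286. 193.] 508 topmean [429. -14. 147.] min [ 404. -175.    4.] max [517.  15. 149.]
green_a 0.57 [356. 165.] 758 topmean [ 360. -348.  145.] min [ 337. -409.    3.] max [ 396. -314.  147.]
the_spice_shaker 0.85 [276. 215.] 632 topmean [397.  86. 101.] min [371.  64.   9.] max [420. 111. 103.]
the_pill_jar 0.42 [226. 254.] 1255 topmean [356. 342. 153.] min [321. 237.  29.] max [449. 357. 154.]
1.0
```

```bash
python3 - <<'E'
import cv2
a=cv2.imread('pics/top.png');b=cv2.imread('pics/scene.png')
cv2.imwrite('pics/t2.png',cv2.resize(a[110:320,120:460],(800,494),interpolation=cv2.INTER_CUBIC))
cv2.imwrite('pics/s2.png',cv2.resize(b,(800,600)))
E
```

```text
(no output)
```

View pics/t2.png

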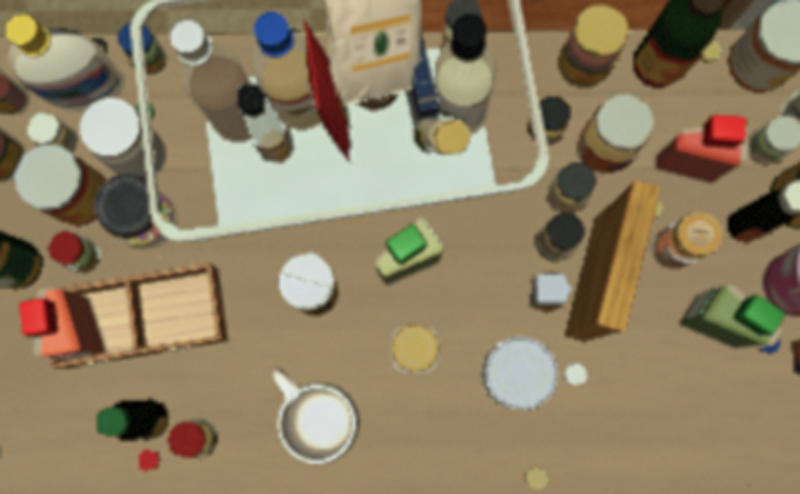

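View pics/s2.png

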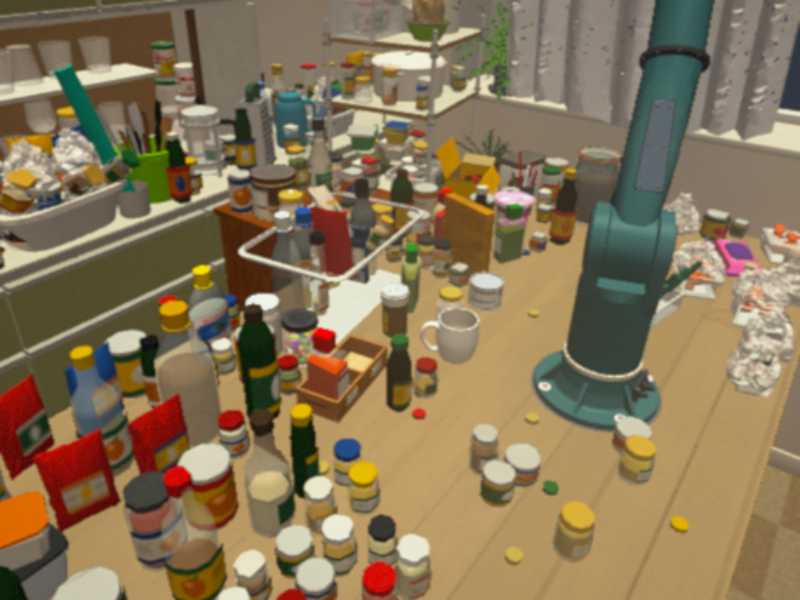

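The top crop shows the tray at lower left, with red_packed at (50,325). green_a is at (407,245), red_loose at (710,150) and green_b at (740,310), and the pine board stands at (620,260). The scene view agrees. The two fixed cameras disagree by about 6 mm, so I'll measure with the wrist camera.

```bash
cat >> h.py <<'E'
PI=np.pi
def jars(im,queries=('red_loose','green_a')):
    """lid blobs: list of (query, conf, centre xyz, minAreaRect angle, glass pts dir)"""
    W=cloud(im);out=[]
    for q in queries:
        for d in robot.cut_out(im,q):
            p=W[d['pixels']];p=p[~np.isnan(p[:,0])]
            if d['conf']<.4 or len(p)<50: continue
            zt=np.percentile(p[:,2],95);t=p[abs(p[:,2]-zt)<4][:,:2]
            if len(t)<20: continue
            (cx,cy),(w,h),a=cv2.minAreaRect(t.astype(np.float32))
            a=np.radians(a)+(0 if w>h else PI/2)
            ux=np.array([np.cos(a),np.sin(a)])
            g=p[(abs(p[:,2]-zt+38)<6)][:,:2]-[cx,cy]  # glass shoulder
            s=g@ux;l=g@[-ux[1],ux[0]]
            wid=[np.ptp(l[k]) if k.sum()>5 else np.nan for k in (s>20,s<-20)]
            out.append((q,round(d['conf'],2),np.round([cx,cy,zt],1),round(float(a%PI),3),np.round([w,h],1),'width at +a,-a',np.round(wid,1),np.round(t.mean(0),1)))
    return out
E
python3 - <<'E'
from h import *
print(robot.current_orientation())
def best(p,y0s):
    for y in y0s:
        j=robot.solve_ik(p,[PI,0,y]); print(p,round(y,2),None if j is None else np.round(j,2))
best([450,-345,420],[-1.57,0,1.57]);best([371,255,420],[-1.57,0,1.57])
import sys
robot.move_to([430,-345,420],[PI,0,-1.57] if robot.solve_ik([430,-345,420],[PI,0,-1.57]) is not None else [PI,0,1.57])
im=robot.get_image('wrist');save(im,'w1.png');print(np.round(im['T'],2).tolist())
for r in jars(im):print(*r)
for q in('red_loose_point','green_b_point'):
    print(q,[(np.round(d['at']),round(d['conf'],2)) for d in robot.tip_of(im,q)])
print(robot.current_clock())
E
```

```text
[3.14155212e+00 3.59723137e-05 2.28867534e-01]
[450, -345, 420] -1.57 [ 0.26  0.23  0.4   1.75 -0.09  1.18 -2.46]
[450, -345, 420] 0 [ 0.56  0.22  0.01  1.74 -0.    1.18 -0.99]
[450, -345, 420] 1.57 [ 0.86  0.24 -0.36  1.73  0.09  1.2   0.48]
[371, 255, 420] -1.57 [ 0.3   0.12 -1.08  1.92  0.11  1.17  2.32]
[371, 255, 420] 0 [ 0.43  0.16 -1.26  1.92  0.17  1.18 -2.46]
[371, 255, 420] 1.57 [ 0.14  0.09 -0.9   1.92  0.08  1.16 -0.79]
[[-1.0, -0.0, -0.0, 429.73], [-0.0, 0.95, 0.31, -426.4], [0.0, 0.31, -0.95, 560.95], [0.0, 0.0, 0.0, 1.0]]
red_loose 0.86 [ 544.1 -335.4  148.5] 1.474 [33.6 25.2] width at +a,-a [21.3 40.3] [ 544.  -335.9]
green_a 0.92 [ 363.5 -357.6  148.9] 0.991 [33.7 24.5] width at +a,-a [39.7 21.2] [ 363.5 -358.1]
green_a 0.71 [430.3 -22.9 148.3] 2.159 [25.1 33.7] width at +a,-a [ 8.2 39.1] [430.6 -24.4]
red_loose_point [(array([198., 176.]), 0.65)]
green_b_point [(array([289., 346.]), 0.88)]
3.325
```

View pics/w1.png

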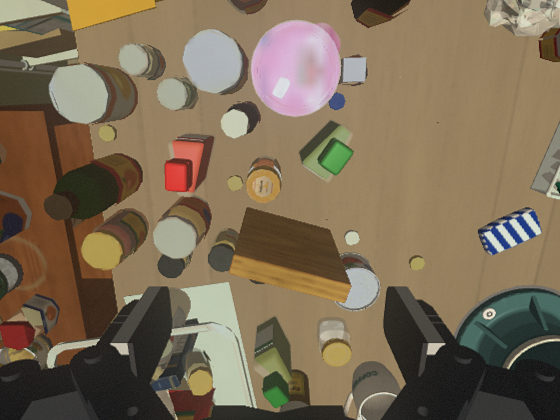

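The wrist view shows red_loose at (178,175), green_b at (335,155) and green_a at (275,390), with the board at (290,255). The lids measure 34 x 25 mm, as specified. Next I'll look at the tray.

```bash
python3 - <<'E'
from h import *
p=[371,312,400]
robot.move_to(p,[PI,0,-1.57]); print(np.round(robot.current_q(),2))
im=robot.get_image('wrist');save(im,'w2.png');W=cloud(im)
np.savez('w2.npz',W=W,px=im['pixels'])
for r in jars(im,('red_packed','green_a')):print(*r)
for d in robot.cut_out(im,'tray')[:2]:
    p=W[d['pixels']];p=p[(p[:,2]>39)&(p[:,2]<49)]
    print(d['conf'],len(p),cv2.minAreaRect(p[:,:2].astype(np.float32)),np.median(p[:,2]))
for q in ('bay_left','bay_right','tray'):
    for d in robot.tip_of(im,q)[:1]:
        u,v=np.array(d['at']).round().astype(int);print(q,d['conf'],u,v,W[v,u])
print(robot.current_clock())
E
```

```text
[ 0.12  0.22 -1.07  1.89  0.21  1.15  2.11]
red_packed 0.96 [358.2 335.7 154.8] 0.196 [33.6 25.2] width at +a,-a [22.4 40.2] [358.1 335.2]
0.74 1451 ((371.4714050292969, 261.72161865234375), (84.2259292602539, 156.9149627685547), 10.149764060974121) 43.116400203170144
bay_left 0.97 285 158 [359.49512613 319.80576418  10.50728129]
bay_right 0.87 270 94 [380.68097841 232.8089446    4.04691492]
7.4583
```

View pics/w2.png

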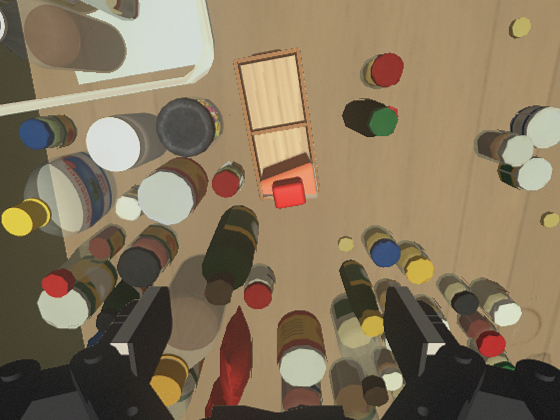

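The view shows the tray upright at (275,125), with the empty right bay at (275,90) and red_packed at its lower end at (288,190), narrow end to +x. I'll fit the rim accurately from the saved cloud and check the wrist yaws.

```bash
python3 - <<'E'
from h import *
from scipy.optimize import minimize
W=np.load('w2.npz')['W'];p=W.reshape(-1,3)
p=p[(p[:,2]>40)&(p[:,2]<47)][:,:2]
c0=np.array([368.,274.])
def loc(x,p): 
    d=p-x[:2];c,s=np.cos(x[2]),np.sin(x[2]);return np.c_[d@[c,s],d@[-s,c]]
def dist(x,p):
    q=loc(x,p);a=abs(q)
    seg=lambda u,v,U,V:np.hypot(np.maximum(abs(u)-U,0),np.maximum(abs(v)-V,0))
    return np.min([seg(abs(q[:,0])-39.5,q[:,1],2.5,92.5),seg(q[:,0],abs(q[:,1])-90,42,2.5),seg(q[:,0],q[:,1],42,2.5)],0)
best=None
for dy in(-10,-5,0,5,10):
  x=np.array([*(c0+[-.17*dy,dy]),.177])
  q=loc(x,p);k=(abs(q[:,0])<52)&(abs(q[:,1])<105)&~((abs(q[:,0])<39)&(q[:,1]>40))
  f=lambda y:np.minimum(dist(y,p[k])**2,25).mean()
  r=minimize(f,x,method='Nelder-Mead',options=dict(xatol=1e-3,fatol=1e-6,maxiter=2000))
  print(r.x,r.fun,k.sum())
  if best is None or r.fun<best.fun: best=r
q=loc(best.x,p);k=(abs(q[:,0])<55)&(abs(q[:,1])<105);q=q[k]
print('x hist',np.percentile(q[:,0],[1,99]),'y',np.percentile(q[:,1],[1,99]),'right-bay walls x',np.percentile(q[(q[:,1]<-10)&(q[:,1]>-80)&(q[:,0]>0),0],[2,98]),np.percentile(q[(q[:,1]<-10)&(q[:,1]>-80)&(q[:,0]<0),0],[2,98]),'div',np.percentile(q[(abs(q[:,1])<15)&(abs(q[:,0])<30),1],[2,98]))
print('red_packed local',loc(best.x,np.array([[358.2,335.7]])))
np.save('tray.npy',best.x)
phi=best.x[2];R=np.array([[np.cos(phi),-np.sin(phi)],[np.sin(phi),np.cos(phi)]])
T={'gl':(0,-45-16.5+0),'gr':(0,-45+16.5)}
J={'red':(544.1,-335.4,1.474),'gb':(363.5,-357.6,.991+PI),'ga':(430.3,-22.9,2.159)}
w=lambda a:(a+PI)%(2*PI)-PI
def ik(xy,z,y):
    j=robot.solve_ik([*xy,z],[PI,0,w(y)]);return None if j is None else np.round(j,2)
for n,(x,y,t) in J.items():
  for flip in(0,1):
    yp=t+PI/2+PI*flip
    print(n,'pick',flip,ik((x,y),118,yp),ik((x,y),340,yp))
for yb in(-61.5,-28.5,28.5):
  for flip in(0,1):
    xy=best.x[:2]+R@[0,yb]
    print('place',yb,'tool=phi+90+180*',flip,ik(xy,128,phi+PI/2+PI*flip),ik(xy,340,phi+PI/2+PI*flip))
E
```

```text
[3.69064416e+02 2.75572323e+02 1.74747051e-01] 0.00019698529952596344 1428
[3.69060960e+02 2.75571800e+02 1.74833555e-01] 0.0001953323933462169 1446
[3.69051604e+02 2.75570959e+02 1.75020967e-01] 0.00020041818600464504 1461
[3.69223372e+02 2.75591831e+02 1.71921895e-01] 0.2509971665085763 1489
[3.69219757e+02 2.75591118e+02 1.71979002e-01] 0.542660673908152 1518
x hist [-41.86905788  41.80984253] y [-92.1482832   88.89817985] right-bay walls x [36.95602507 41.84734403] [-41.9531723  -36.99308765] div [-2.54575868  2.33849781]
red_packed local [[-0.23643671 61.10077724]]
red pick 0 [ 1.    0.75 -0.79  1.86  0.71  0.83  1.32] [ 1.09  0.51 -0.91  1.67  0.44  1.17  1.55]
red pick 1 [-0.19  1.    1.18  1.92 -1.09  1.06 -0.19] [-0.24  0.64  1.19  1.73 -0.63  1.22 -0.56]
gb pick 0 [-0.05  0.87  1.18  2.2  -1.12  0.91 -0.3 ] [-0.21  0.38  1.2   1.99 -0.41  1.04 -0.97]
gb pick 1 [ 0.99  0.53 -0.4   2.16  0.4   0.52  1.28] [ 1.22  0.24 -0.64  1.94  0.17  1.01  1.49]
ga pick 0 [ 0.53  0.53 -0.77  2.32  0.74  0.55  1.33] [ 0.83  0.16 -0.98  2.08  0.16  0.98  1.93]
ga pick 1 [-0.73  0.66  0.99  2.37 -1.03  0.64  0.08] [-1.12  0.15  1.21  2.14 -0.17  0.96 -0.79]
place -61.5 tool=phi+90+180* 0 [-0.41  0.43 -0.26  2.31  0.26  0.43 -0.72] [-0.09  0.12 -0.58  2.08  0.08  0.97 -0.53]
place -61.5 tool=phi+90+180* 1 [-0.06  0.51 -0.73  2.3   0.67  0.55  2.  ] [ 0.34  0.2  -1.09  2.07  0.21  0.99  2.46]
place -28.5 tool=phi+90+180* 0 [-0.48  0.44 -0.26  2.29  0.26  0.44 -0.78] [-0.17  0.14 -0.57  2.06  0.09  0.97 -0.61]
place -28.5 tool=phi+90+180* 1 [-0.12  0.52 -0.75  2.28  0.67  0.57  1.93] [ 0.25  0.22 -1.09  2.04  0.23  1.    2.37]
place 28.5 tool=phi+90+180* 0 [-0.59  0.46 -0.26  2.24  0.25  0.47 -0.88] [-0.31  0.18 -0.55  2.01  0.11  0.98 -0.74]
place 28.5 tool=phi+90+180* 1 [-0.21  0.56 -0.78  2.22  0.69  0.62  1.82] [ 0.11  0.28 -1.08  2.    0.29  1.03  2.21]
```

The tray fit is very good: wall faces fit to about 0.1 mm, and red_packed sits at local (-0.2, 61.1) with its narrow end to +x. I'll pick green_a with a close look first, then inspect the held lid.

```bash
cat >> h.py <<'E'
w=lambda a:(a+PI)%(2*PI)-PI
tray=lambda: np.load('tray.npy')
def near(js,xy): 
    js=[j for j in js if np.hypot(*(j[2][:2]-xy))<40]; return js[0] if js else None
def pick(q,x,y,theta,flip,zhi=340):
    yaw=w(theta+PI/2+PI*flip)
    robot.move_to([x,y,zhi],[PI,0,yaw])
    im=robot.get_image('wrist'); j=near(jars(im,(q,)),(x,y)); print('near',j)
    if j is not None:
        a=j[3]; da=(a-theta+PI/2)%PI-PI/2; x,y=j[2][:2]; theta+=da; yaw=w(yaw+da)
    robot.gripper_to(62)
    robot.line_to([x,y,170],[PI,0,yaw],v=200)
    c=robot.line_to([x,y,119],v=90,contact_N=8); print('contact',c)
    robot.gripper_to(10); print('gap',robot.current_finger_gap(),'F',robot.current_grasp_force(),np.round(robot.current_tcp_pos(),1))
    return theta,yaw
def held(tag=None):
    """lid in tool frame as seen by the wrist camera: points near TCP, coloured"""
    im=robot.get_image('wrist'); 
    if tag: save(im,tag)
    W=cloud(im); t=np.array(robot.current_tcp_pos()); yaw=robot.current_orientation()[2]
    d=W-t; c,s=np.cos(yaw),np.sin(yaw)
    L=np.stack([d[...,0]*c+d[...,1]*s, d[...,0]*s-d[...,1]*c, d[...,2]],-1)
    px=im['pixels'].astype(int); sat=px.max(-1)-px.min(-1)
    k=(sat>90)&(abs(L[...,0])<35)&(abs(L[...,1])<25)&(L[...,2]>15)&(L[...,2]<40)
    return L[k],im
E
python3 - <<'E'
from h import *
th,yaw=pick('green_a',430.3,-22.9,2.159,0)
p=robot.current_tcp_pos(); robot.line_to([p[0],p[1],260],v=200)
L,im=held('h1.png'); print(th,yaw,len(L), np.percentile(L,[1,50,99],axis=0).round(1) if len(L) else '')
print(robot.current_finger_gap(),robot.current_force(),robot.current_clock())
E
```

```text
near ('green_a', 0.84, array([431. , -21.1, 148.7]), 2.165, array([25.2, 33.5]), 'width at +a,-a', array([22.2, 38.8]), array([430.7, -21.1]))
contact False
gap 32.99417893803177 F 59.73561108112335 [431.5 -21.  119.6]
2.165 -2.5473889803846896 0 
33.23860041610222 [-0.48926507  0.18840095 -2.32555415] 12.2083
```

View pics/h1.png

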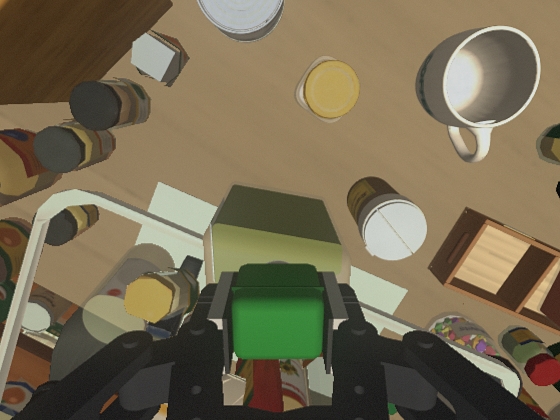

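Jar held square: the lid is centred at (280,330) between the pads, and the glass hangs behind it. Next I'll project the ideal lid into this picture to get the in-hand offset.

```bash
python3 - <<'E'
from h import *
im=robot.get_image('wrist');np.savez('h1.npz',**{k:im[k] for k in('pixels','range_z','T','fx','fy','cx','cy')})
t=np.array(robot.current_tcp_pos());yaw=robot.current_orientation()[2];print(t,yaw,robot.current_orientation())
Ti=np.linalg.inv(im['T']);c,s=np.cos(yaw),np.sin(yaw)
def proj(l):
    w_=np.array([t[0]+c*l[0]+s*l[1],t[1]+s*l[0]-c*l[1],t[2]+l[2],1]);q=Ti@w_
    return np.round([im['fx']*q[0]/q[2]+im['cx'],im['fy']*q[1]/q[2]+im['cy']],1)
for z in(30.4,-3.6,-7.6):
    for x in(-13,13): print(z,x,proj((x,-17,z)),proj((x,17,z)))
print('wide end corners',proj((-23,-35,-7.6)),proj((23,-35,-7.6)),'narrow',proj((-10,35,-7.6)),proj((10,35,-7.6)))
hsv=cv2.cvtColor(im['pixels'],cv2.COLOR_RGB2HSV)
print('depth on lid',im['range_z'][320:350:10,250:310:20])
print('col 280',[(r,*im['pixels'][r,280]) for r in range(255,370,4)])
print('row 335 edges',[(c_,*im['pixels'][335,c_]) for c_ in list(range(224,242,3))+list(range(318,336,3))])
E
```

```text
[430.11887299 -21.28634636 258.54841108] -2.547174713856953 [ 3.13941803e+00 -2.60618593e-03 -2.54717471e+00]
30.4 -13 [230.2 365.9] [324.  365.8]
30.4 13 [227.3 303. ] [327.1 303. ]
-3.6 -13 [239.1 313.3] [314.8 313.2]
-3.6 13 [237.3 260.5] [316.8 260.5]
-7.6 -13 [239.9 308.4] [313.9 308.4]
-7.6 13 [238.2 256.6] [315.8 256.6]
wide end corners [202.1 327. ] [195.5 235.2] narrow [353.5 302.6] [356.4 262.8]
depth on lid [[130.4944  131.16672 130.91203]
 [131.99782 132.37148 131.02687]
 [133.99905 133.77603 134.16084]]
col 280 [(255, np.uint8(147), np.uint8(150), np.uint8(92)), (259, np.uint8(150), np.uint8(154), np.uint8(97)), (263, np.uint8(75), np.uint8(77), np.uint8(61)), (267, np.uint8(40), np.uint8(61), np.uint8(33)), (271, np.uint8(40), np.uint8(62), np.uint8(34)), (275, np.uint8(40), np.uint8(63), np.uint8(36)), (279, np.uint8(36), np.uint8(60), np.uint8(28)), (283, np.uint8(41), np.uint8(63), np.uint8(34)), (287, np.uint8(42), np.uint8(74), np.uint8(41)), (291, np.uint8(33), np.uint8(61), np.uint8(30)), (295, np.uint8(36), np.uint8(63), np.uint8(31)), (299, np.uint8(39), np.uin
[... 778 characters left out ...]
, np.uint8(47), np.uint8(57), np.uint8(29)), (367, np.uint8(81), np.uint8(69), np.uint8(36))]
row 335 edges [(224, np.uint8(70), np.uint8(69), np.uint8(62)), (227, np.uint8(68), np.uint8(69), np.uint8(62)), (230, np.uint8(31), np.uint8(37), np.uint8(26)), (233, np.uint8(39), np.uint8(91), np.uint8(39)), (236, np.uint8(53), np.uint8(119), np.uint8(53)), (239, np.uint8(54), np.uint8(128), np.uint8(55)), (318, np.uint8(57), np.uint8(127), np.uint8(57)), (321, np.uint8(49), np.uint8(112), np.uint8(50)), (324, np.uint8(32), np.uint8(39), np.uint8(33)), (327, np.uint8(44), np.uint8(50), np.uint8(42)), (330, np.uint8(72), np.uint8(72), np.uint8(63)), (333, np.uint8(35), np.uint8(41), np.uint8(31))]
```

```bash
sed -i 's/sat>90/sat>60/' h.py; python3 - <<'E'
from h import *
L,im=held(); print(len(L),np.percentile(L,[1,50,99],axis=0).round(1))
top=L[L[:,2]>np.percentile(L[:,2],95)-5]; print(len(top),np.percentile(top,[1,50,99],axis=0).round(2), cv2.minAreaRect(top[:,:2].astype(np.float32)))
print(np.polyfit(top[:,0],top[:,2],1))
print(robot.current_tcp_pos(),robot.current_orientation())
# from here: look at tray rim (partially) 
E
```

```text
4766 [[-11.8 -15.1  26.5]
 [  0.7  -0.   28.1]
 [ 11.3  15.5  29.5]]
4766 [[-11.76 -15.06  26.46]
 [  0.71  -0.    28.14]
 [ 11.31  15.45  29.46]] ((-0.22079849243164062, -0.0211181640625), (32.12744903564453, 24.85581398010254), 88.47944641113281)
[7.27909949e-04 2.81094502e+01]
[430.31999195 -21.13717094 258.65256541] [ 3.13939133e+00 -2.26501316e-03 -2.54703743e+00]
```

```bash
cat >> h.py <<'E'
def place(theta_tool_flip, ly, lx=0., offx=0., zhi=300, zpick=119.6):
    """flip 0: narrow end to tray +x if picked with flip 0. offx: lid offset along tool x"""
    x0,y0,phi=tray(); yaw=w(phi+PI/2+PI*theta_tool_flip)
    R=np.array([[np.cos(phi),-np.sin(phi)],[np.sin(phi),np.cos(phi)]])
    g=np.array([x0,y0])+R@[lx,ly]-offx*np.array([np.cos(yaw),np.sin(yaw)])
    robot.move_to([*g,zhi],[PI,0,yaw])
    robot.line_to([*g,185],v=150)
    cmd=np.array([*g]); 
    for _ in range(2):
        robot.sleep(.25); e=g-np.array(robot.current_tcp_pos())[:2]; print('err',e.round(2),np.round(np.array(robot.current_orientation())[2]-yaw,4)); cmd=cmd+e
        robot.line_to([*cmd,178],v=60)
    c=robot.line_to([*cmd,140],v=60,contact_N=9)
    p=np.array(robot.current_tcp_pos()); print('down1',c,p.round(1))
    if c: return False,g,cmd
    c=robot.line_to([*cmd,121],v=30,contact_N=7)
    robot.sleep(.2); p=np.array(robot.current_tcp_pos()); print('down2',c,p.round(1),(p[:2]-g).round(2),np.round(robot.current_force(),1))
    return abs(p[2]-zpick-6)<3.5,g,cmd
def release():
    p=robot.current_tcp_pos(); robot.gripper_to(58); robot.line_to([p[0],p[1],190],v=150)
E
python3 - <<'E'
from h import *
ok,g,cmd=place(1,-63.2,offx=.3)
print(ok,robot.current_clock())
if ok: release()
print(robot.current_clock())
E
```

```text
err [-0.45 -0.16] -0.0005
err [0.41 0.07] 0.0001
down1 False [380.  213.8 140.1]
down2 True [380.2 213.6 125.6] [ 0.18 -0.02] [-0.  -0.9  6.4]
True 16.6917
17.6417
```

green_a went in and settled at exactly the expected height (125.6). I'll check it by camera, then pick green_b.

```bash
python3 - <<'E'
from h import *
def chk():
    im=robot.get_image('wrist'); x0,y0,phi=tray()
    for j in jars(im,('red_packed','green_a')):
        d=j[2][:2]-[x0,y0]
        if np.hypot(*d)<120: print(j[0],j[1],'local',round(d@[np.cos(phi),np.sin(phi)],1),round(d@[-np.sin(phi),np.cos(phi)],1),j[2][2],'dyaw',round((j[3]-phi+1.57)%PI-1.57,3),j[6])
p=robot.current_tcp_pos(); robot.line_to([p[0],p[1]+20,340],v=250); chk()
th,yaw=pick('green_a',363.5,-357.6,.991+PI,1)
p=robot.current_tcp_pos(); robot.line_to([p[0],p[1],395],v=200)
L,im=held('h2.png'); print(th,yaw,len(L), np.percentile(L,[1,50,99],axis=0).round(1),cv2.minAreaRect(L[:,:2].astype(np.float32)))
print(robot.current_finger_gap(),robot.current_tcp_pos(),robot.current_clock())
E
```

```text
red_packed 0.88 local 0.2 61.0 154.6 dyaw 0.01 [22.4 39.6]
green_a 0.63 local -0.5 -62.3 154.8 dyaw 0.007 [40.1 21.9]
near ('green_a', 0.89, array([ 363. , -356.7,  148.6]), 0.99, array([33.6, 25.9]), 'width at +a,-a', array([40.8, 22.2]), array([ 362.7, -356.1]))
contact False
gap 33.135733886532414 F 59.35751259326935 [ 363.5 -357.   119.7]
4.131592653589793 2.5607963267948968 5100 [[-11.6 -15.6  26. ]
 [  1.6  -0.1  28.1]
 [ 12.   15.6  29.5]] ((0.06614303588867188, 0.064849853515625), (25.622289657592773, 32.79780197143555), 1.5631580352783203)
33.170048880310205 [ 362.69140516 -356.64433364  393.736809  ] 24.6417
```

View pics/h2.png

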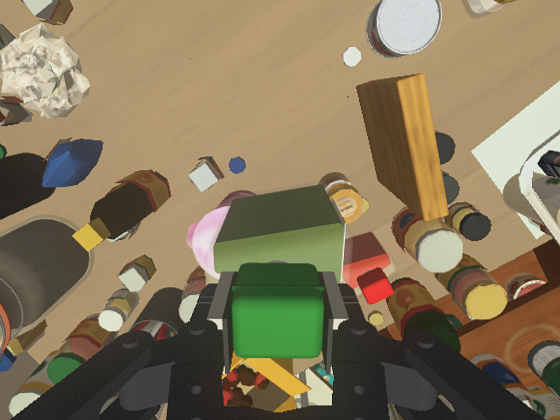

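green_b is held squarely: lid at (280,320), wide end to the right of the frame (345,220). I'll place it with its narrow end to +x.

```bash
python3 - <<'E'
from h import *
ok,g,cmd=place(1,-27.2,offx=.4,zhi=390)
print(ok,robot.current_clock())
if ok: release()
print(robot.current_clock())
E
```

```text
err [-0.27 -0.12] -0.0002
err [0.28 0.02] 0.0001
down1 False [373.7 249.4 140. ]
down2 True [373.9 249.1 125.6] [ 0.22 -0.05] [-0.7 -0.9  7.4]
True 30.8417
31.7917
```

```bash
cat >> h.py <<'E'
def chk(name=None):
    im=robot.get_image('wrist'); x0,y0,phi=tray()
    if name: save(im,name)
    for j in jars(im,('red_packed','green_a')):
        d=j[2][:2]-[x0,y0]
        if np.hypot(*d)<120: print(j[0],j[1],'local',round(d@[np.cos(phi),np.sin(phi)],1),round(d@[-np.sin(phi),np.cos(phi)],1),j[2][2],'dyaw',round((j[3]-phi+1.57)%PI-1.57,3),j[6])
E
python3 - <<'E'
from h import *
p=robot.current_tcp_pos(); robot.line_to([p[0],p[1]+40,340],v=250); chk('c2.png')
th,yaw=pick('red_loose',544.1,-335.4,1.474,0)
p=robot.current_tcp_pos(); robot.line_to([p[0],p[1],395],v=200)
L,im=held('h3.png'); print(th,yaw,len(L), np.percentile(L,[1,50,99],axis=0).round(1),cv2.minAreaRect(L[:,:2].astype(np.float32)))
print(robot.current_finger_gap(),robot.current_tcp_pos(),robot.current_clock())
a=cv2.imread('pics/c2.png');b=cv2.imread('pics/h3.png');cv2.imwrite('pics/m3.png',cv2.resize(np.hstack([a,b]),(800,300)))
E
```

```text
red_packed 0.9 local -0.1 61.0 154.7 dyaw 0.022 [21.5 40.6]
green_a 0.73 local -0.3 -62.6 155.0 dyaw 0.0 [40.8 21.7]
green_a 0.71 local -0.5 -32.5 154.9 dyaw 1.529 [13.2  nan]
near None
contact False
gap 32.812496141139704 F 60.097482204437256 [ 544.8 -335.6  119.8]
1.474 3.0447963267948968 6693 [[-12.1 -16.   15.7]
 [  4.3  -0.   27.7]
 [ 12.6  16.2  29.4]] ((-0.11261177062988281, 0.38997650146484375), (34.35243225097656, 26.745330810546875), 87.86396026611328)
32.6715321515141 [ 543.97623711 -335.55600506  393.4966909 ] 38.9917
```

View pics/m3.png

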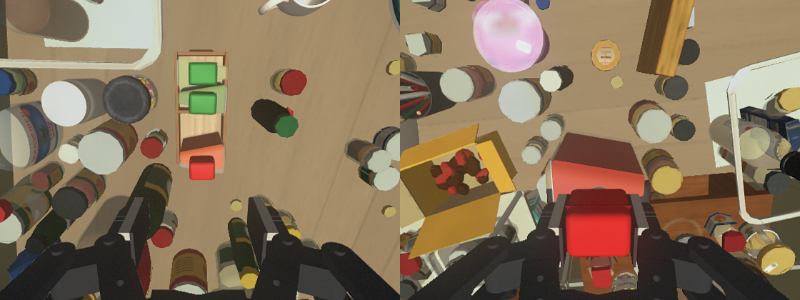

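In the left picture both greens stand head to tail in the right bay, lids at (203,73) and (203,102). red_packed is at (202,165). In the right picture red_loose is held square at (600,225). I'll place it in the left bay.

```bash
python3 - <<'E'
from h import *
ok,g,cmd=place(1,26.4,offx=.4,zhi=390)
print(ok,robot.current_clock())
if ok:
    release(); p=robot.current_tcp_pos(); robot.line_to([p[0],p[1]+30,380],v=250); chk('c3.png')
    im=cv2.imread('pics/c3.png');cv2.imwrite('pics/c3b.png',cv2.resize(im[40:300,180:420],None,fx=2.2,fy=2.2))
print(robot.current_clock())
E
```

```text
err [-0.24 -0.1 ] -0.0003
err [0.21 0.01] 0.0
down1 False [364.2 302.  140. ]
down2 True [364.5 301.9 125.6] [ 0.09 -0.02] [ 0.3 -0.7  6.4]
True 45.375
red_packed 0.86 local -0.3 61.2 155.0 dyaw -0.002 [23.8 40. ]
green_a 0.78 local -0.3 -62.0 155.0 dyaw 0.002 [40.2 22.4]
green_a 0.72 local -0.3 -26.7 155.0 dyaw -0.054 [21.9 40. ]
47.3917
```

View pics/c3b.png

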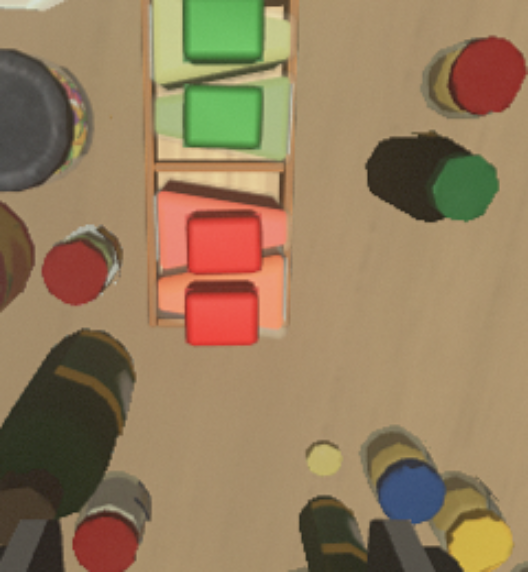

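All four jars stand flat and head to tail. The green lids are at (223,30) and (222,117), the red lids at (224,243) and (222,315), and the gripper is clear.

```bash
python3 -c "
from workcell import robot
print(robot.job_done())"
```

```text
the job is handed in; nothing more can be done
None
```

All three loose jars are in their bays by lid colour, head to tail and flat on the floor, and I handed the job in at about 47 s; no verdict came back, only confirmation that it was handed in.

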